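Put the dry stirring rods away

TASK

The two blue-handled stirring rods have drained dry in the slanted green rack: take each one out and drop it foot-down, handle up, into an empty well of the white upright holder, one rod to a well, fully down and let go. The red-handled rod is still wet, so leave it in the rack; leave the yellow-handled rod in its well, and do not shove the jar or the tape roll about.

Things in the scene. Friction and masses are not known exactly. Their poses are not given: they have to be found in the camera images.
- rod_blue_a: Stirring rod, 170 mm long, about 120 g. Origin: centre of its foot face; its z axis runs from foot to handle (round about z). Two 24 mm steel discs, 8 mm thick, at 0 to 8 and 60 to 68 mm from the foot, 10 mm shaft, light round handle 26 mm in diameter from 95 to 170 mm. Grip blue. Starts leaning in one of the rack's sleeves.
- rod_blue_b: Stirring rod, 170 mm long, about 120 g. Origin: centre of its foot face; its z axis runs from foot to handle (round about z). Two 24 mm steel discs, 8 mm thick, at 0 to 8 and 60 to 68 mm from the foot, 10 mm shaft, light round handle 26 mm in diameter from 95 to 170 mm. Grip blue. Starts leaning in one of the rack's sleeves.
- rod_red: Stirring rod, 170 mm long, about 120 g. Origin: centre of its foot face; its z axis runs from foot to handle (round about z). Two 24 mm steel discs, 8 mm thick, at 0 to 8 and 60 to 68 mm from the foot, 10 mm shaft, light round handle 26 mm in diameter from 95 to 170 mm. Grip red; starts in the remaining sleeve of the rack and stays there.
- rod_yellow: Stirring rod, 170 mm long, about 120 g. Origin: centre of its foot face; its z axis runs from foot to handle (round about z). Two 24 mm steel discs, 8 mm thick, at 0 to 8 and 60 to 68 mm from the foot, 10 mm shaft, light round handle 26 mm in diameter from 95 to 170 mm. Grip yellow; stands in the left well of the holder (well_left) and stays there.
- rack: Drain rack, fixed. Base plate x -55 to 95, y +-110, 8 mm thick; origin on the bench. Three green sleeves 75 mm apart along y (middle at y = 0) lean 35 deg from vertical, mouths towards its -x (robot side), 32 mm square inside, 40 outside, 70 deep; mouth centres at x 8, z 82, top edges z 93 mm. Rods lean alike, 100 mm stands out; they slide out along their axis.
- holder: Upright rod holder, fixed, on the other side from the rack. Origin on the bench under the middle well, z up. Base 90 x 220 x 8 mm; three white wells 75 mm apart along y, 40 mm square inside, 48 outside, inner floor 12 and rim 88 mm above the bench. Rods stand loosely in them and lean up to about 15 deg.
- well_right (a point): The right well of the holder: point on the centre of its inner floor, 12 mm above the bench; z up along the well. At the holder's y = -75 mm. Empty at the start.
- well_middle (a point): The middle well of the holder: point on the centre of its inner floor, 12 mm above the bench; z up along the well. At the holder's y = 0. Empty at the start.
- well_left (a point): The left well of the holder: point on the centre of its inner floor, 12 mm above the bench; z up along the well. At the holder's y = +75 mm. Taken by the yellow rod.
- jar: Amber jar with black lid, bystander, 52 mm diameter, 75 mm high, loose, standing between rack and holder. Origin: centre of its underside.
- tape: Roll of cream masking tape lying flat, bystander, 96 mm diameter, 25 mm high, loose, near the robot. Origin: centre of its underside.

How it is judged:
By the outcome, as a careful person would: the job done as asked, in the order asked, and still so for the second after the job is handed in, with the robot touching nothing.
It also fails if it takes over 64 s, if anything falls off the work surface, if the arm or the gripper's body presses on something with over 40 N, if the wrist force passes 120 N, or if a joint passes its speed limit or range.

ROBOT

A 6-joint arm with a two-finger parallel gripper is mounted at the origin on the work surface. World frame = base frame: x ahead of the robot, y to its left, z up, the work surface at z = 0. Lengths are in m, angles in rad, forces in N, time in s.
With the tool pointing down it reaches from about 0.275 to 0.825 m from the base axis. Payload 4.9 kg.
Tool frame: the origin (TCP) lies midway between the tips of the shut fingers; the grasp point (between the pads) lies 19 mm behind it; z points along the fingers, x is the direction in which the jaws open and shut, and the axes are right-handed (so a half turn about z gives the same grasp; the last joint's range is limited). The gripper opens to 85 mm and grips with 20 to 120 N. Pads are 22 mm wide; open, the fingers measure 114 mm over their backs; the gripper's body (76 mm by 85 mm) begins 54 mm behind the grasp point. The pads swing forward as they close: fully open they stand 13 mm farther back than shut.
Start: joints at [1.08, 0.326, -0.193, 1.052, 0, 1.437], TCP at [0.192, 0.515, 0.206] pointing down, gripper open.
Joint ranges: [-2.65, 2.65], [-0.97, 1.79], [-1.3, 1.35], [-1.93, 2.1], [-1.47, 1.37], [-3.14, 3.14]. Speed limits (rad/s): [2.57, 2.57, 3.14, 3.14, 3.14, 3.14].

INTERFACE

Orientations are given as a unit quaternion [x, y, z, w].
In Python, from bench import robot gives the robot as it stands.
- The arm moves only by the tool servo_tool, never from a script. Its argument "deltas" is text: rows parted by semicolons, each of 7 numbers parted by spaces: the finger opening in mm, from 0 to 85.4, then the shift along the tool's x, y, z in mm, then the turn, a rotation vector about the tool's x, y, z in rad. A call has 1 to 20 rows; each row is the pose to reach, as a shift and turn from the pose commanded when the call began, along the tool's axes at that moment; what a row does not reach only later rows make up. A row lasts 1/10 s, in which the tool goes at most 50 mm and 8.59 degrees, less where a joint would pass 70% of its speed; a pose out of reach is approached as far as the arm can. A call with a gripper value outside its range is refused whole. The fingers move at their own pace and stop on an object; the grip force is fixed at half the most. Time passes only in rows, so rows that repeat a pose let the fingers close. It gives the time, the measured TCP pose, the force and the opening at its end, in the units of the state.
- robot.get_obs(): the state, without advancing time (a new reading comes with each control period).
- robot.snapshot(name): name is "side" or "top"; returns the picture (384x512x3 uint8, blue, green, red); there is no depth.
- robot.calibration(name): a dict with "camera_matrix" (3x3 intrinsics, pixels), "R" (3x3) and "t" (3): a world point X has camera coordinates R X + t. Camera axes: x right, y down, z forward; pixel columns grow to the right and rows downward; lengths in m; the calibration is good to about 2 mm. A picture is of the moment at which its call begins. calibration takes no time and is no camera call.
- robot.sign_off(): hands the job in, once; it reports no verdict.
The state is a dict: "t": time; "joint_positions": joint angles; "qd": joint speeds; "tau": joint torques, N m; "eef_pos": TCP position; "eef_rot": TCP orientation; "contact_force": force on the tool from outside, world axes, zero at the start; "ft_torque": the same for the moment, N m; "finger_gap": finger opening in m.
Only numpy, scipy, OpenCV 4.12 (cv2) and the standard library are available. Lean on these libraries where they do the work, as an engineer would, in place of code of your own. Each camera call takes 0.05 s, during which the arm holds its last target.

## Working session

There is one attempt and no reset: what is moved stays moved. The work goes in short steps, Python scripts to look and compute and a tool call to move; the robot and the scene stay as the last step left them, time stands still between calls to the robot, and variables do not carry over. Pictures are saved under pics/ and viewed, and the job is handed in when it is done.

Besides the shell and the picture viewer there is one more tool, called after "Call:" as a command line: name --argument value ..., lists and objects as JSON in quotes. servo_tool: Moves the arm, as the interface text tells. Its arguments: {"type":"object","properties":{"deltas":{"type":"string"}},"required":["deltas"]}

```bash
mkdir -p pics; ls
python3 - <<'E'
from bench import robot
import cv2,numpy as np
o=robot.get_obs(); print(o)
for n in("side","top"):
    cv2.imwrite(f"pics/{n}0.png",robot.snapshot(n)); print(n,robot.calibration(n))
E
```

```text
pics
{'t': 0.0, 'joint_positions': array([ 1.07981114e+00,  3.26909935e-01, -1.93591579e-01,  1.05203238e+00,
       -2.06450967e-05,  1.43658046e+00]), 'qd': array([-1.42756022e-03, -7.10964302e-04,  2.95390043e-04,  7.59788856e-06,
       -1.87292013e-03,  1.02467191e-03]), 'tau': array([-1.38912310e-03, -4.43405342e+01,  2.62436807e+01,  1.54072774e-02,
       -4.51090946e-04, -3.37870505e-07]), 'eef_pos': array([0.19178537, 0.51479396, 0.20501746]), 'eef_rot': array([ 8.21354911e-01,  5.70416826e-01, -7.68774065e-04,  4.04815054e-04]), 'contact_force': array([ 0.40196233, -0.22889201,  0.8475879 ]), 'ft_torque': array([ 0.01572416,  0.02128109, -0.00604966]), 'finger_gap': 0.08532803935049033}
side {'camera_matrix': array([[365.45763625,   0.        , 248.6762557 ],
       [  0.        , 365.45763625, 186.00890629],
       [  0.        ,   0.        ,   1.        ]]), 'R': array([[ 0.96014706, -0.27948521, -0.0023743 ],
       [-0.21335051, -0.72740647, -0.65219735],
       [ 0.18055243,  0.62671193, -0.7580455 ]]), 't': array([-0.51896149,  0.14528832,  0.73407026])}
top {'camera_matrix': array([[459.85699654,   0.        , 259.65032558],
       [  0.        , 459.85699654, 187.4067819 ],
       [  0.        ,   0.        ,   1.        ]]), 'R': array([[ 0.07972531, -0.9968096 , -0.00380818],
       [-0.97597304, -0.07728048, -0.20372616],
       [ 0.20278189,  0.01995881, -0.97902051]]), 't': array([-0.02332263,  0.57461207,  0.94442742])}
```

View pics/side0.png

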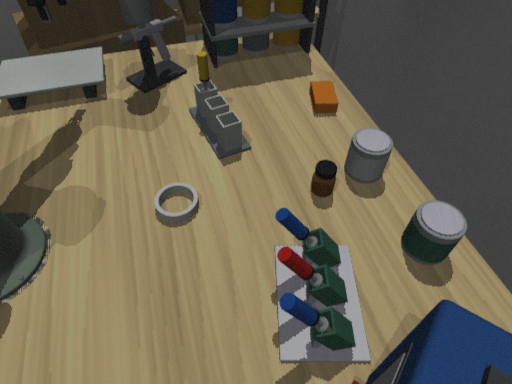

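View pics/top0.png

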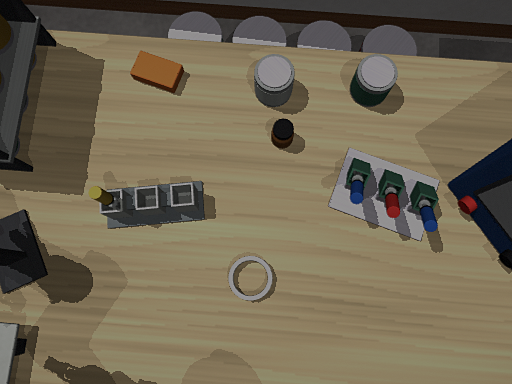

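Side: blue handles at about (292,224) and (300,310), red between them at (295,263), yellow at (203,65). Top: blue handles at (357,190) and (430,218), red at (392,205), empty wells at (147,197) and (182,194). Next I'll measure these positions.

```bash
cat > h.py <<'E'
import cv2,numpy as np
from bench import robot
C={n:robot.calibration(n) for n in("side","top")}
def ray(n,p):
    c=C[n];d=c["R"].T@np.linalg.inv(c["camera_matrix"])@np.array([p[0],p[1],1.]);return -c["R"].T@c["t"],d/np.linalg.norm(d)
def onz(n,p,z):
    o,d=ray(n,p);return o+d*(z-o[2])/d[2]
def proj(n,X):
    c=C[n];v=c["camera_matrix"]@(c["R"]@np.asarray(X)+c["t"]);return v[:2]/v[2]
def tri(p,q):
    o,d=ray("side",p);o2,d2=ray("top",q)
    A=np.stack([d,-d2],1);s=np.linalg.lstsq(A,o2-o,rcond=None)[0]
    a,b=o+s[0]*d,o2+s[1]*d2;return (a+b)/2,np.linalg.norm(a-b)
def mask(img,col):
    h=cv2.cvtColor(img,cv2.COLOR_BGR2HSV)
    r={"blue":[((105,130,50),(125,255,255))],"red":[((0,150,60),(6,255,255)),((174,150,60),(180,255,255))],"yellow":[((20,150,60),(32,255,255))],"green":[((65,70,20),(95,255,255))]}[col]
    m=sum(cv2.inRange(h,np.array(a),np.array(b)) for a,b in r);return m
def blobs(img,col,lo=60,hi=900):
    out=[]
    m=mask(img,col)
    k,l,s,c=cv2.connectedComponentsWithStats(m)
    for i in range(1,k):
        if lo<s[i,4]<hi:
            pts=np.argwhere(l==i)[:,::-1].astype(float)
            mu=pts.mean(0);w,v=np.linalg.eigh(np.cov((pts-mu).T));a=v[:,1]
            t=(pts-mu)@a
            out.append((mu.round(1),a.round(3),t.min().round(1),t.max().round(1),s[i,4]))
    return out
E
python3 - <<'E'
from h import *
for n in("side","top"):
    im=cv2.imread(f"pics/{n}0.png")
    for c in("blue","red","yellow"):
        for b in blobs(im,c,40): print(n,c,*b)
im=cv2.imread("pics/top0.png")
cv2.imwrite("pics/a.png",cv2.resize(im[135:250,325:445],None,fx=5,fy=5,interpolation=cv2.INTER_CUBIC))
cv2.imwrite("pics/b.png",cv2.resize(im[170:240,85:215],None,fx=6,fy=6,interpolation=cv2.INTER_CUBIC))
E
```

```text
side blue [291.2 222.7] [-0.737 -0.676] -18.5 17.7 467
side blue [298.1 308.3] [-0.828 -0.561] -20.8 20.5 655
side red [294.5 261.9] [-0.78  -0.626] -19.1 18.9 538
side yellow [255.5   8.4] [-0.992  0.125] -12.5 12.0 359
side yellow [288.4   6.3] [-0.996  0.089] -11.1 11.7 255
side yellow [286.6  37.8] [-0.944  0.329] -12.4 11.7 254
side yellow [202.3  64.3] [0.083 0.997] -13.4 14.7 233
top blue [356.4 192.1] [-0.031  1.   ] -11.2 11.0 248
top blue [428.6 219. ] [0.29  0.957] -12.8 12.5 288
top red [392.2 205.5] [0.157 0.988] -11.9 11.8 270
top red [469.2 202.8] [0.677 0.736] -9.0 7.9 156
```

View pics/a.png

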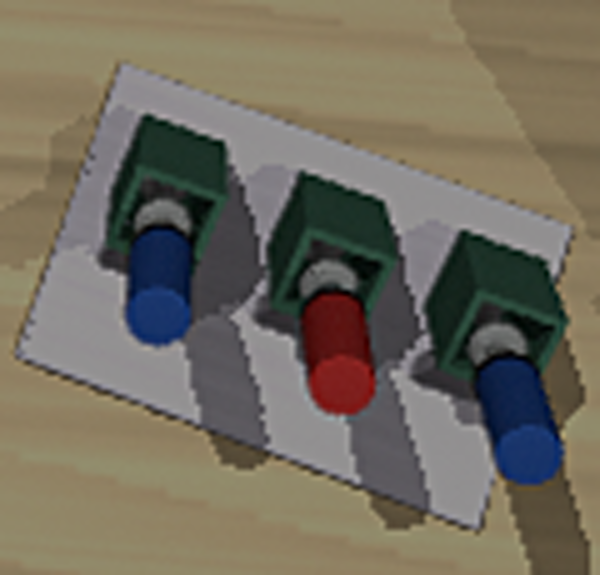

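View pics/b.png

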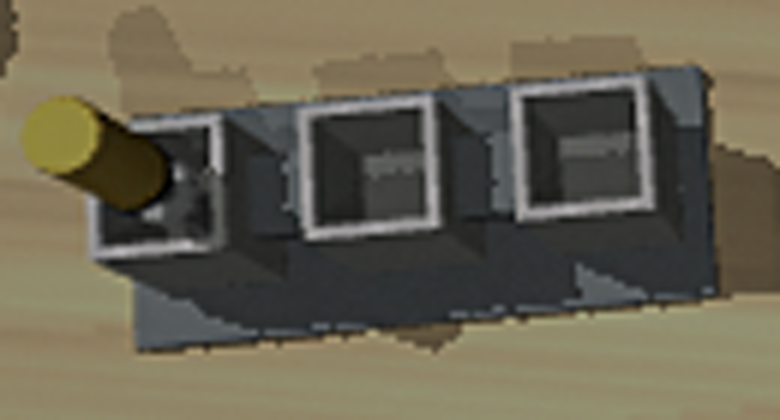

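Top crops show the rack plate corners, the two empty well rims and the handle end caps clearly. Now I'll turn them into world points.

Run:
```python
from h import *
np.set_printoptions(precision=4,suppress=True)
f=lambda c,k,o:(np.array(c)+.5)/k-.5+np.array(o)
cs=[(18,355),(122,65),(573,227),(482,530)]
W=np.array([onz("top",f(c,5,(325,135)),.008) for c in cs]);print(W)
print([np.linalg.norm(W[i]-W[(i+1)%4]) for i in range(4)])
L=np.array([[-.055,.11],[.095,.11],[.095,-.11],[-.055,-.11]])
def fit(L,W):
    a=L-L.mean(0);b=W-W.mean(0)
    th=np.arctan2((a[:,0]*b[:,1]-a[:,1]*b[:,0]).sum(),(a*b).sum());R=np.array([[np.cos(th),-np.sin(th)],[np.sin(th),np.cos(th)]])
    t=W.mean(0)-R@L.mean(0);return th,t,(L@R.T+t-W)
th,t,e=fit(L,W[:,:2]);print("rack",th,np.degrees(th),t,e)
S=lambda o,cs,z:np.array([onz("top",f(c,6,(85,170)),z) for c in cs])
r=S(0,[(511,90),(645,75),(657,205),(520,222)],.088);m=S(0,[(297,107),(437,95),(440,225),(305,240)],.088)
for q in(r,m):print(q.mean(0),[np.linalg.norm(q[i]-q[(i+1)%4]) for i in range(4)])
b=S(0,[(137,350),(716,293),(705,67)],.008);print("base",b,np.linalg.norm(b[0]-b[1]),np.linalg.norm(b[1]-b[2]))
# rods: axis as the crossing of the two planes, vs rack prediction
im={n:cv2.imread(f"pics/{n}0.png") for n in C}
R=np.array([[np.cos(th),-np.sin(th)],[np.sin(th),np.cos(th)]])
u=np.array([*(R@[-np.sin(np.radians(35)),0]),np.cos(np.radians(35))]);print("u",u)
pairs=[("A",([291.2,222.7],[-.737,-.676]),([356.4,192.1],[-.031,1])),("B",([298.1,308.3],[-.828,-.561]),([428.6,219],[.29,.957])),("R",([294.5,261.9],[-.78,-.626]),([392.2,205.5],[.157,.988]))]
for (k,s,tp),y in zip(pairs,(.075,-.075,0)):
    nn=[]
    for n,(c,a) in(("side",s),("top",tp)):
        c=np.array(c);a=np.array(a);nn.append(np.cross(ray(n,c-10*a)[1],ray(n,c+10*a)[1]))
    d=np.cross(*nn);d/=np.linalg.norm(d);d*=np.sign(d[2])
    X,g=tri(s[0],tp[0])
    mouth=np.array([*(R@[.008,y]+t),.082])
    # predicted handle center: mouth+ (100-37.5)
    print(k,"tri",X,g,"dir",d,"lean",np.degrees(np.arccos(d[2])),"pred",mouth+u*.0625,"foot pred",mouth-u*.07)
for n,col in(("side",None),("top",None)):
  for y in(.075,0,-.075):
    mouth=np.array([*(R@[.008,y]+t),.082]);print(n,y,proj(n,mouth+u*.1),proj(n,mouth+u*.025))
```

```text
[[ 0.5554 -0.1355  0.008 ]
 [ 0.6964 -0.1771  0.008 ]
 [ 0.6352 -0.3869  0.008 ]
 [ 0.4925 -0.3464  0.008 ]]
[np.float64(0.14701496333573422), np.float64(0.21853428269553082), np.float64(0.14831566965407844), np.float64(0.2201027896996738)]
rack -0.285254403235814 -16.343873392935077 [ 0.5757 -0.2559] [[-0.0015  0.0007]
 [ 0.0014  0.0001]
 [ 0.0007 -0.0012]
 [-0.0006  0.0005]]
[0.5411 0.1846 0.088 ] [np.float64(0.047572328663538783), np.float64(0.04700954312531987), np.float64(0.04820965069143671), np.float64(0.047554215581842973)]
[0.5285 0.2587 0.088 ] [np.float64(0.0495080416874164), np.float64(0.04665293329402485), np.float64(0.04732974658427363), np.float64(0.04784534759524292)]
base [[0.465  0.3585 0.008 ]
 [0.5038 0.1435 0.008 ]
 [0.5904 0.1568 0.008 ]] 0.21846002935791894 0.08764720962707885
u [-0.5504  0.1614  0.8192]
A tri [ 0.5653 -0.1737  0.1351] 0.0013335854689779183 dir [-0.5559  0.1559  0.8165] lean 35.261350315946956 pred [ 0.5701 -0.1761  0.1332] foot pred [ 0.643  -0.1974  0.0247]
B tri [ 0.5219 -0.3178  0.1366] 0.0010342146729558576 dir [-0.5461  0.163   0.8217] lean 34.74304972571345 pred [ 0.5278 -0.32    0.1332] foot pred [ 0.6008 -0.3414  0.0247]
R tri [ 0.5437 -0.2458  0.1355] 0.0014775805714759226 dir [-0.552   0.1531  0.8196] lean 34.951113363669556 pred [ 0.549  -0.248   0.1332] foot pred [ 0.6219 -0.2694  0.0247]
side 0.075 [282.4553 213.203 ] [304.3474 233.8223]
side 0 [285.3413 253.141 ] [308.7949 272.3502]
side -0.075 [288.7869 300.8214] [314.0319 317.7177]
top 0.075 [357.2557 196.759 ] [357.7824 183.2422]
top 0 [394.2362 210.393 ] [392.1209 195.8201]
top -0.075 [431.6969 224.2041] [426.8732 208.5496]
```

Everything agrees:
- The plate and wells come out at their nominal sizes.
- The rods lean 35°, about 3 mm below the sleeve axis, which is the expected sag.

I'll grip along the rod axis with the jaws opening in the lean plane, which keeps the fingers clear of neighbouring rods.

```bash
cat >> h.py <<'E'
from scipy.spatial.transform import Rotation as Ro
np.set_printoptions(precision=4,suppress=True)
th=-0.2853; t0=np.array([.5757,-.2559]); c35,s35=np.cos(np.radians(35)),np.sin(np.radians(35))
hx=np.array([np.cos(th),np.sin(th),0]); hy=np.array([-np.sin(th),np.cos(th),0])
u=-s35*hx+np.array([0,0,c35])
xt=c35*hx+np.array([0,0,s35]); zt=-u
Rr=np.stack([xt,np.cross(zt,xt),zt],1)
sag=np.array([-.0023,.0014,-.0019])
def rodpt(y,s): # point s m beyond the sleeve mouth
    return np.array([t0[0],t0[1],.082])+.008*hx+y*hy+sag+s*u
az=np.radians(9.7); xw=np.array([np.cos(az),np.sin(az),0]);zw=np.array([0,0,-1.])
Rw=np.stack([xw,np.cross(zw,xw),zw],1)
WELL={"right":np.array([.5411,.1846]),"middle":np.array([.5285,.2587])}
def plan(P,R=None,base=None):
    o=robot.get_obs();p0,R0=(o["eef_pos"],Ro.from_quat(o["eef_rot"]).as_matrix()) if base is None else base
    R=R0 if R is None else R
    d=R0.T@(np.asarray(P)-p0)*1000;r=Ro.from_matrix(R0.T@R).as_rotvec()
    print("shift",d.round(1),"turn",r.round(3),"deg",np.degrees(np.linalg.norm(r)).round(1),"dist",np.linalg.norm(d).round())
E
python3 - <<'E'
from h import *
print(u,Rr)
P=rodpt(.075,.15);print("pre",P);plan(P,Rr)
plan([.192,.515,.30]); print("grasp",rodpt(.075,.049))
print("jar",onz("top",(283,128),.075),"tape",onz("top",(250,278),.025),"yel",tri((202.8,54),(97,190)))
E
```

```text
[-0.5504  0.1614  0.8192] [[ 0.786  -0.2814  0.5504]
 [-0.2305 -0.9596 -0.1614]
 [ 0.5736  0.     -0.8192]]
pre [ 0.5196 -0.1606  0.203 ]
shift [-518.4  543.1    2.8] turn [-0.456  0.492  1.449] deg 91.5 dist 751.0
shift [  0.    0.1 -94.9] turn [0. 0. 0.] deg 0.0 dist 95.0
grasp [ 0.5752 -0.1769  0.1202]
jar [ 0.7088 -0.0187  0.075 ] tape [0.38   0.0279 0.025 ] yel (array([0.5196, 0.329 , 0.1821]), np.float64(4.019640825899763e-05))
```

Call:
servo_tool --deltas "60 0 0 -50 0 0 0; 60 -518 543 -60 -0.456 0.492 1.449; 60 -518 543 -60 -0.456 0.492 1.449; 60 -518 543 -60 -0.456 0.492 1.449; 60 -518 543 -60 -0.456 0.492 1.449; 60 -518 543 -60 -0.456 0.492 1.449; 60 -518 543 -60 -0.456 0.492 1.449; 60 -518 543 -60 -0.456 0.492 1.449; 60 -518 543 -60 -0.456 0.492 1.449; 60 -518 543 -60 -0.456 0.492 1.449; 60 -518 543 -60 -0.456 0.492 1.449; 60 -518 543 -60 -0.456 0.492 1.449; 60 -518 543 -60 -0.456 0.492 1.449; 60 -518 543 -60 -0.456 0.492 1.449; 60 -518 543 -60 -0.456 0.492 1.449; 60 -518 543 -60 -0.456 0.492 1.449; 60 -518 543 -60 -0.456 0.492 1.449; 60 -518 543 -60 -0.456 0.492 1.449"

```text
t: 1.9
eef_pos: [0.5193, -0.1607, 0.2646]
eef_rot: [0.944, -0.137, 0.297, 0.042]
contact_force: [0.1, -0.4, 0.1]
finger_gap: 0.06
```

Run:
```python
from h import *
print(robot.get_obs()["joint_positions"])
plan(rodpt(.075,.15),Rr);plan(rodpt(.075,.049),Rr)
cv2.imwrite("pics/s1.png",robot.snapshot("side"))
```

```text
[-0.5167 -0.1593 -0.7891  0.3449  0.1318  1.3832]
shift [-35.   -0.   50.7] turn [-0.     0.002 -0.003] deg 0.2 dist 62.0
shift [-34.8  -0.  151.7] turn [-0.     0.002 -0.003] deg 0.2 dist 156.0
```

View pics/s1.png

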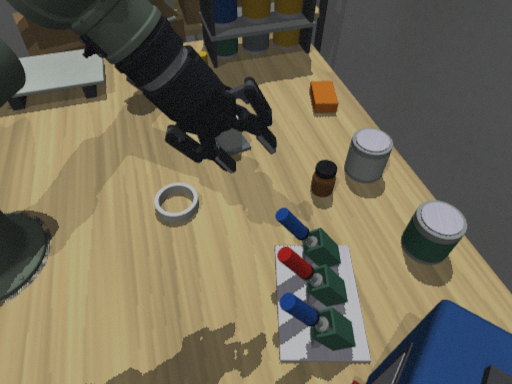

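The picture puts the fingertips near (225–270,155). I'll compare that with where the reported TCP should project.

Run:
```python
from h import *
o=robot.get_obs();print(o["t"],o["eef_pos"],proj("side",o["eef_pos"]),proj("top",o["eef_pos"]))
cv2.imwrite("pics/s2.png",np.vstack([robot.snapshot("side")[:300],robot.snapshot("top")[:300]]))
```

```text
1.95 [ 0.519  -0.1593  0.2645] [264.7746 170.6905] [362.3242 202.8876]
```

View pics/s2.png

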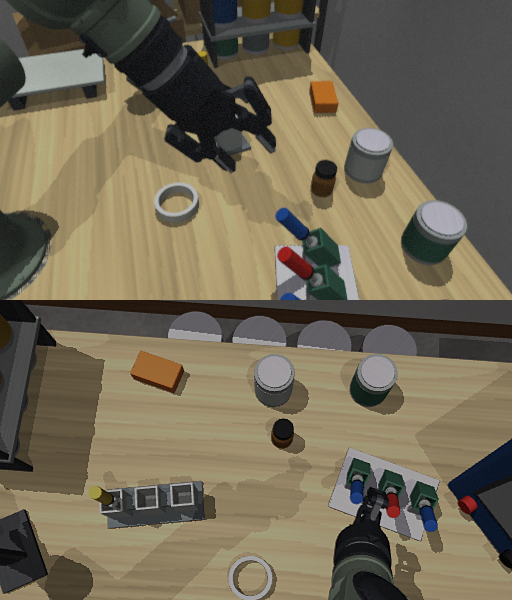

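Run:
```python
from h import *
im=cv2.imread("pics/s2.png")
o=robot.get_obs();P=o["eef_pos"];R=Ro.from_quat(o["eef_rot"]).as_matrix()
def mk(n,off,X,c):
    p=proj(n,X)+[0,off];cv2.circle(im,tuple(np.round(p*8).astype(int)),12,c,1,cv2.LINE_AA,3)
for n,off in(("side",0),("top",300)):
    mk(n,off,P,(0,255,255))
    for s in(-1,1): mk(n,off,P+R@[s*.03,0,-.008],(255,255,0))
    mk(n,off,P+R@[0,0,-.15],(255,0,255))
a=cv2.resize(im[80:220,140:300],None,fx=4,fy=4);b=cv2.resize(im[440:580,310:470],None,fx=4,fy=4)
cv2.imwrite("pics/s3.png",cv2.resize(np.hstack([a,b]),(800,350)))
```

```text
(no output)
```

View pics/s3.png

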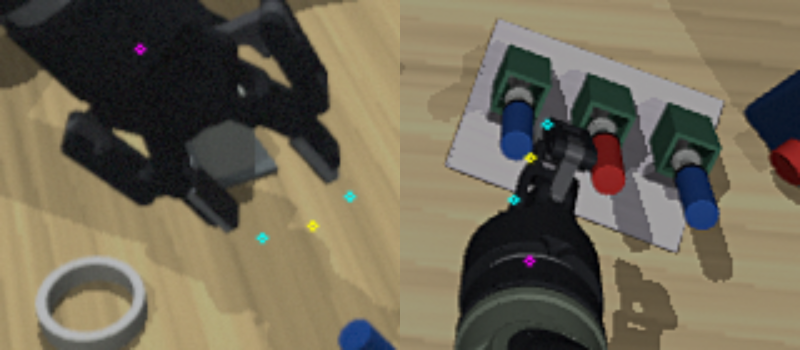

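Run:
```python
from h import *
im=cv2.imread("pics/s2.png")
f=lambda a:cv2.convertScaleAbs(cv2.resize(a,None,fx=9,fy=9,interpolation=cv2.INTER_CUBIC),alpha=2.2,beta=10)
cv2.imwrite("pics/s4.png",f(im[75:135+50,205:290]))
cv2.imwrite("pics/s5.png",f(im[475:535,340:420]))
```

```text
(no output)
```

View pics/s4.png

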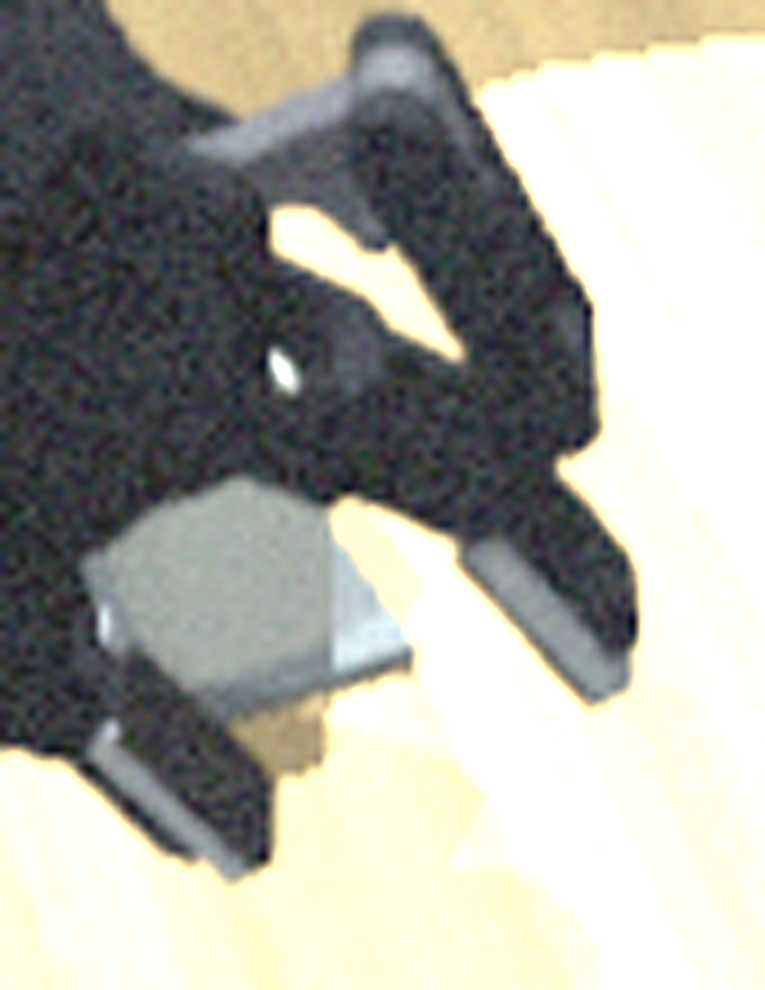

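View pics/s5.png

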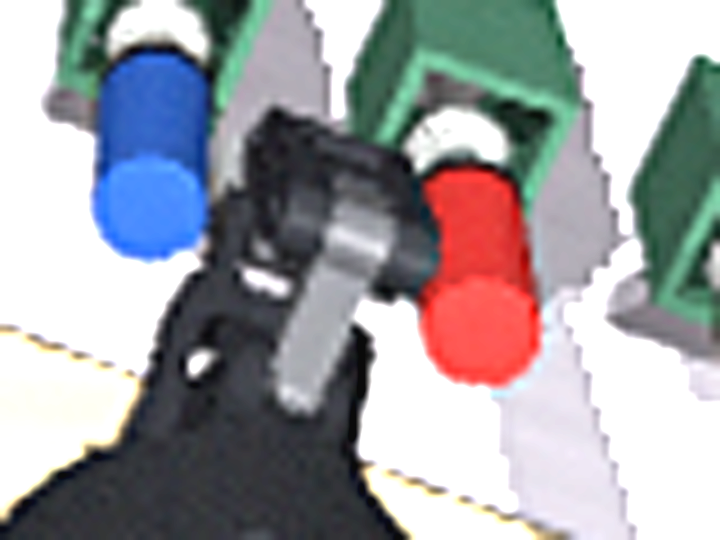

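The fingertips look farther back than the reported TCP, so I'll shut the fingers, which makes the tip well defined, and check again.

Call:
servo_tool --deltas "0 0 0 0 0 0 0; 0 0 0 0 0 0 0; 0 0 0 0 0 0 0; 0 0 0 0 0 0 0; 0 0 0 0 0 0 0; 0 0 0 0 0 0 0; 0 0 0 0 0 0 0"

```text
t: 2.75
eef_pos: [0.52, -0.1597, 0.2658]
eef_rot: [0.944, -0.136, 0.298, 0.042]
contact_force: [0.2, 0.1, -0.2]
finger_gap: -0.0004
```

Run:
```python
from h import *
o=robot.get_obs();P=o["eef_pos"];R=Ro.from_quat(o["eef_rot"]).as_matrix()
I={n:robot.snapshot(n) for n in C}
out=[]
for n in C:
    im=I[n];cv2.imwrite(f"pics/{n}_shut.png",im);p=proj(n,P);print(n,p)
    x0,y0=(int(p[0])-45,int(p[1])-45)
    a=cv2.convertScaleAbs(cv2.resize(im[y0:y0+66,x0:x0+66],None,fx=6,fy=6,interpolation=cv2.INTER_CUBIC),alpha=2.2,beta=10)
    for s,c in((0,(0,0,255)),(-.019,(255,0,0)),(-.073,(0,255,0))):
        q=(proj(n,P+R@[0,0,s])-[x0,y0]+.5)*6-.5;cv2.circle(a,tuple(q.astype(int)),4,c,1)
    print(x0,y0);out.append(a)
cv2.imwrite("pics/s6.png",np.hstack(out))
```

```text
side [265.5374 170.1623]
220 125
top [362.7264 202.2162]
317 157
```

View pics/s6.png

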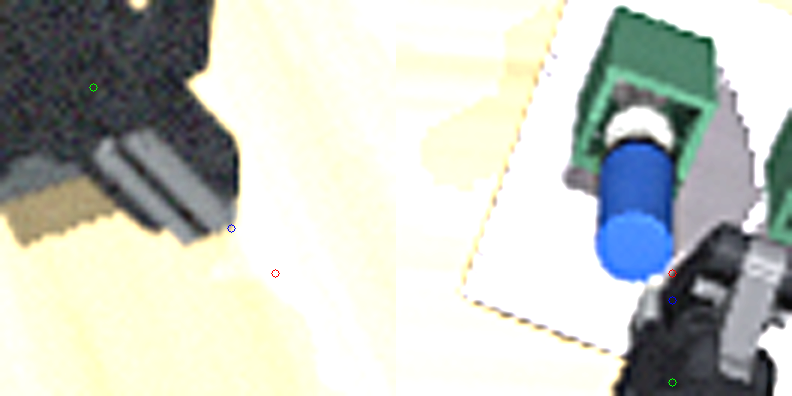

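Run:
```python
from h import *
P=np.array([.1918,.5148,.2050]);R=Ro.from_quat([.82135,.57042,-.00077,.0004]).as_matrix()
out=[]
for n in C:
    im=cv2.imread(f"pics/{n}0.png");p=proj(n,P);print(n,p)
    x0,y0=(max(0,int(p[0])-40),max(0,int(p[1])-50))
    a=cv2.convertScaleAbs(cv2.resize(im[y0:y0+80,x0:x0+80],None,fx=5,fy=5,interpolation=cv2.INTER_CUBIC),alpha=2.2,beta=10)
    for X,c in(([0,0,0],(0,0,255)),([.0425,0,-.013],(255,0,0)),([-.0425,0,-.013],(255,0,0)),([0,0,-.073],(0,255,0))):
        q=(proj(n,P+R@X)-[x0,y0]+.5)*5-.5;cv2.circle(a,tuple(q.astype(int)),4,c,2)
    out.append(a)
cv2.imwrite("pics/s7.png",np.hstack(out))
```

```text
side [61.5722 28.3347]
top [-43.0769 364.804 ]Traceback (most recent call last):
  File "<stdin>", line 11, in <module>
    return _nx.concatenate(arrs, 1, dtype=dtype, casting=casting)
           ~~~~~~~~~~~~~~~^^^^^^^^^^^^^^^^^^^^^^^^^^^^^^^^^^^^^^^
ValueError: all the input array dimensions except for the concatenation axis must match exactly, but along dimension 0, the array at index 0 has size 400 and the array at index 1 has size 350
```

Run:
```python
from h import *
P=np.array([.1918,.5148,.2050]);R=Ro.from_quat([.82135,.57042,-.00077,.0004]).as_matrix()
im=cv2.imread(f"pics/side0.png")
a=cv2.convertScaleAbs(cv2.resize(im[:90,:130],None,fx=6,fy=6,interpolation=cv2.INTER_CUBIC),alpha=1.6,beta=10)
for X,c in(([0,0,0],(0,0,255)),([.0425,0,-.013],(255,0,0)),([-.0425,0,-.013],(255,0,0)),([0,0,-.073],(0,255,0))):
    q=(proj("side",P+R@X)+.5)*6-.5;print(q);cv2.circle(a,tuple(q.astype(int)),4,c,2)
cv2.imwrite("pics/s7.png",a)
```

```text
[371.9332 172.5081]
[400.0616  96.9177]
[317.3498 190.565 ]
[301.1279  -5.6264]
```

View pics/s7.png

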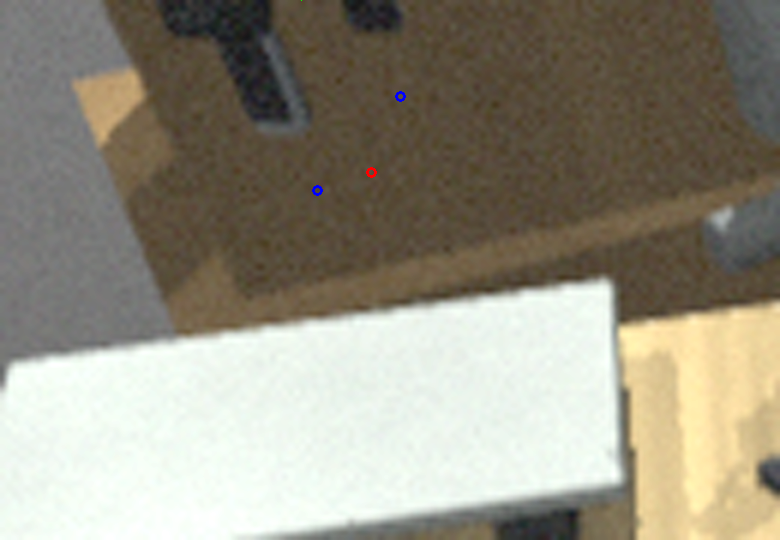

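Both poses show the fingertips about 22–26 mm behind the reported TCP along tool z. The lateral fit is fine. I'll use a grasp depth that works either way (TCP 37 mm past the sleeve mouth) and settle the offset from the images after gripping.

Run:
```python
from h import *
plan(rodpt(.075,.15),Rr);plan(rodpt(.075,.037),Rr)
```

```text
shift [-36.1   1.   51.4] turn [-0.001 -0.    -0.001] deg 0.1 dist 63.0
shift [-36.1   1.1 164.4] turn [-0.001 -0.    -0.001] deg 0.1 dist 168.0
```

Call:
servo_tool --deltas "62 0 0 0 0 0 0; 62 -12 0 0 0 0 0; 62 -24 1 10 0 0 0; 62 -36 1 30 0 0 0; 62 -36 1 51 0 0 0; 62 -36 1 51 0 0 0; 62 -36 1 70 0 0 0; 62 -36 1 90 0 0 0; 62 -36 1 100 0 0 0; 62 -36 1 100 0 0 0"

```text
t: 3.85
eef_pos: [0.5461, -0.1681, 0.1624]
eef_rot: [0.944, -0.136, 0.297, 0.042]
contact_force: [-0.2, 0.1, -0.5]
finger_gap: 0.0617
```

Run:
```python
from h import *
plan(rodpt(.075,.037),Rr)
I={n:robot.snapshot(n) for n in C};o=[]
for n,(x0,y0) in(("side",(220,150)),("top",(310,140))):
    o.append(cv2.convertScaleAbs(cv2.resize(I[n][y0:y0+100,x0:x0+100],None,fx=4,fy=4,interpolation=cv2.INTER_CUBIC),alpha=2))
cv2.imwrite("pics/g1.png",np.hstack(o))
```

```text
shift [ 0.9  0.3 64. ] turn [-0.002  0.001 -0.001] deg 0.1 dist 64.0
```

View pics/g1.png

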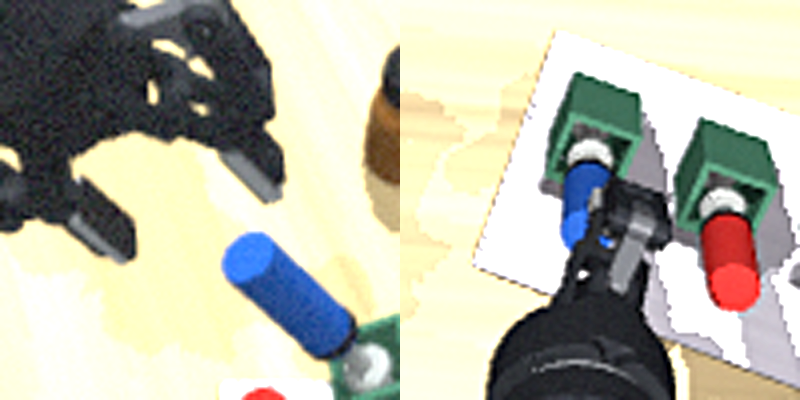

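Side: the tips' midpoint is at crop (207,228) and the handle end at (248,258), and they line up laterally. The tips are about 32 mm short of the handle end, which confirms the offset. I'll advance, then look before closing.

Call:
servo_tool --deltas "62 1 0 20 0 0 0; 62 1 0 40 0 0 0; 62 1 0 55 0 0 0; 62 1 0 64 0 0 0; 62 1 0 64 0 0 0"

```text
t: 4.45
eef_pos: [0.5825, -0.1788, 0.1112]
eef_rot: [0.944, -0.136, 0.298, 0.042]
contact_force: [0.3, 0.8, 0.5]
finger_gap: 0.062
```

Run:
```python
from h import *
plan(rodpt(.075,.037),Rr)
I={n:robot.snapshot(n) for n in C};o=[]
for n,(x0,y0) in(("side",(240,160)),("top",(310,140))):
    o.append(cv2.convertScaleAbs(cv2.resize(I[n][y0:y0+100,x0:x0+100],None,fx=4,fy=4,interpolation=cv2.INTER_CUBIC),alpha=2))
cv2.imwrite("pics/g2.png",np.hstack(o))
```

```text
shift [-1.   0.2  0.2] turn [-0.001  0.    -0.001] deg 0.1 dist 1.0
```

View pics/g2.png

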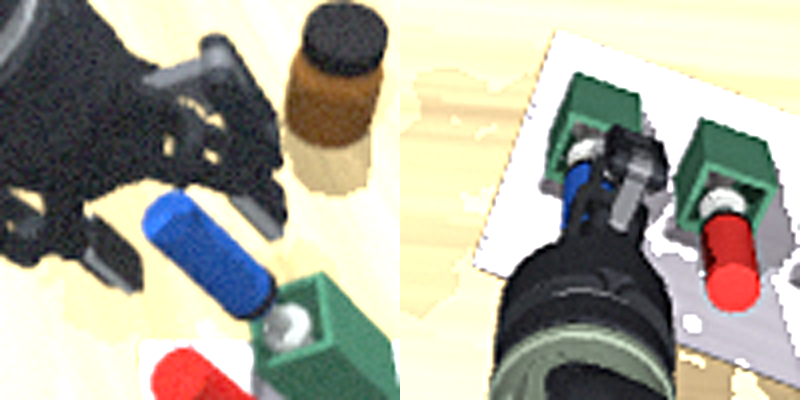

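The tips straddle the middle of the handle and the body is clear of the end cap, so I'll close.

Call:
servo_tool --deltas "15 0 0 0 0 0 0; 15 0 0 0 0 0 0; 15 0 0 0 0 0 0; 15 0 0 0 0 0 0; 15 0 0 0 0 0 0; 15 0 0 0 0 0 0; 15 0 0 0 0 0 0; 15 0 0 0 0 0 0"

```text
t: 5.35
eef_pos: [0.5822, -0.1787, 0.112]
eef_rot: [0.944, -0.136, 0.298, 0.042]
contact_force: [-4.6, 2.1, 6.6]
finger_gap: 0.0243
```

Gripped: the opening is 24 mm on a 26 mm handle. Pulling out along the axis.

Call:
servo_tool --deltas "15 0 0 -8 0 0 0; 15 0 0 -20 0 0 0; 15 0 0 -35 0 0 0; 15 0 0 -50 0 0 0; 15 0 0 -65 0 0 0; 15 0 0 -80 0 0 0; 15 0 0 -100 0 0 0; 15 0 0 -115 0 0 0; 15 0 0 -115 0 0 0"

```text
t: 6.25
eef_pos: [0.5189, -0.1604, 0.2074]
eef_rot: [0.944, -0.136, 0.299, 0.043]
contact_force: [0.0, -0.3, -1.0]
finger_gap: 0.0246
```

Run:
```python
from h import *
print(robot.get_obs()["joint_positions"],robot.get_obs()["eef_pos"])
I={n:robot.snapshot(n) for n in C};o=[]
for n,(x0,y0) in(("side",(200,130)),("top",(300,120))):
    o.append(cv2.convertScaleAbs(cv2.resize(I[n][y0:y0+133,x0:x0+133],None,fx=3,fy=3,interpolation=cv2.INTER_CUBIC),alpha=2))
cv2.imwrite("pics/g3.png",np.hstack(o))
```

```text
[-0.5176 -0.0885 -0.9009  0.1576  0.1335  1.3803] [ 0.5189 -0.1604  0.2074]
```

View pics/g3.png

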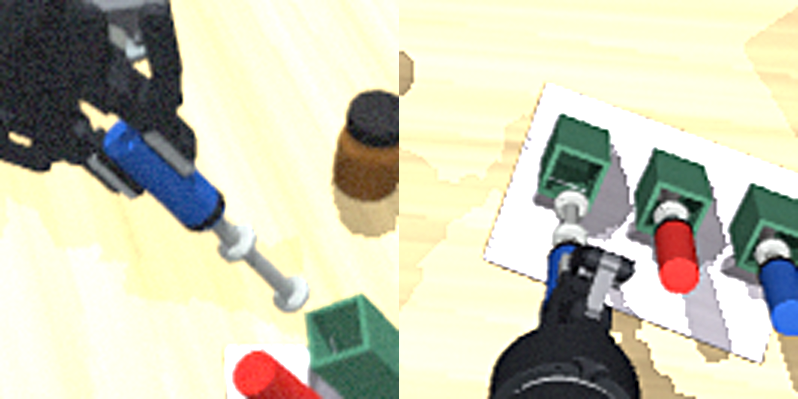

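The rod is out, foot disc at about (297,227) in side and (357,188) in top. Next I'll measure the foot in the tool frame.

Run:
```python
from h import *
o=robot.get_obs();P=o["eef_pos"];R=Ro.from_quat(o["eef_rot"]).as_matrix()
for nm,a,b in(("foot disc",(291,292),(571-399,204)),("upper disc",(238,242),(569-399,236))):
    X,g=tri(np.array(a)/3+[200,130],np.array(b)/3+[300,120]);print(nm,X,g,"tool frame",(R.T@(X-P))*1000)
# expected from the reported TCP
print("expected foot by reported tcp",.07-.0+.037)
for w in WELL: plan([*WELL[w],.30],Rw)
```

```text
foot disc [ 0.5762 -0.1777  0.1225] 0.00036159590752578497 tool frame [  0.9044   0.583  102.4932]
upper disc [ 0.5444 -0.1678  0.17  ] 1.4928973128514903e-05 tool frame [ 0.921   0.0476 44.4488]
expected foot by reported tcp 0.10700000000000001
shift [  -8.4 -337.3 -120.5] turn [ 0.138 -0.602 -0.441] deg 43.5 dist 358.0
shift [ -35.4 -404.9 -139.3] turn [ 0.138 -0.602 -0.441] deg 43.5 dist 430.0
```

The foot sits 107 mm along tool z and centred, exactly as the reported TCP predicts. So the reported frame is consistent for placing the rod, and the fingers just end shorter. Carrying it over the middle well.

Call:
servo_tool --deltas "15 0 0 -30 0 0 0; 15 -4 -40 -70 0.015 -0.065 -0.048; 15 -8 -80 -90 0.03 -0.13 -0.095; 15 -12 -120 -105 0.045 -0.195 -0.14; 15 -16 -160 -115 0.06 -0.26 -0.19; 15 -20 -200 -125 0.075 -0.325 -0.238; 15 -24 -240 -130 0.09 -0.39 -0.285; 15 -28 -280 -139 0.105 -0.455 -0.333; 15 -31 -320 -139 0.12 -0.52 -0.38; 15 -33 -360 -139 0.138 -0.602 -0.441; 15 -35 -385 -139 0.138 -0.602 -0.441; 15 -35 -400 -139 0.138 -0.602 -0.441; 15 -35 -405 -139 0.138 -0.602 -0.441; 15 -35 -405 -139 0.138 -0.602 -0.441; 15 -35 -405 -139 0.138 -0.602 -0.441"

```text
t: 7.85
eef_pos: [0.5288, 0.2576, 0.3004]
eef_rot: [0.996, 0.084, -0.0, -0.0]
contact_force: [0.2, -0.5, -1.4]
finger_gap: 0.0249
```

Run:
```python
from h import *
o=robot.get_obs();P=o["eef_pos"];R=Ro.from_quat(o["eef_rot"]).as_matrix()
print(o["joint_positions"]);plan([*WELL["middle"],.30],Rw);plan([*WELL["middle"],.121],Rw)
F=P+R@[.001,.0005,.107];print("foot",F,[proj(n,F) for n in C])
I={n:robot.snapshot(n) for n in C};o=[]
for n,(x0,y0) in(("side",(150,20)),("top",(70,120))):
    o.append(cv2.convertScaleAbs(cv2.resize(I[n][y0:y0+133,x0:x0+133],None,fx=3,fy=3,interpolation=cv2.INTER_CUBIC),alpha=2))
cv2.imwrite("pics/g4.png",np.hstack(o))
```

```text
[0.3278 0.3602 0.0966 1.3076 0.0002 1.7298]
shift [-0.1 -1.1  0.4] turn [-0.  0. -0.] deg 0.0 dist 1.0
shift [ -0.   -1.1 179.4] turn [-0.  0. -0.] deg 0.0 dist 179.0
foot [0.5298 0.2573 0.1934] [array([212.9173,  64.3752]), array([133.3517, 186.4707])]
```

View pics/g4.png

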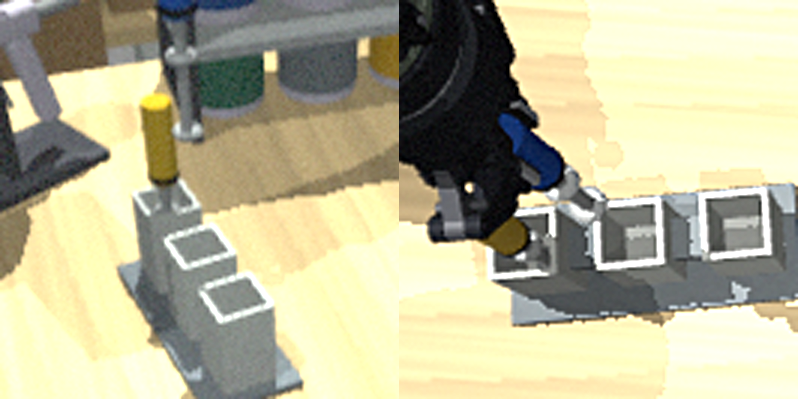

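Foot predicted (213,64) in side and seen at (212,65); it is over the middle well. Lowering.

Call:
servo_tool --deltas "15 0 -1 25 0 0 0; 15 0 -1 50 0 0 0; 15 0 -1 75 0 0 0; 15 0 -1 95 0 0 0; 15 0 -1 110 0 0 0; 15 0 -1 125 0 0 0; 15 0 -1 140 0 0 0; 15 0 -1 155 0 0 0; 15 0 -1 165 0 0 0; 15 0 -1 172 0 0 0; 15 0 -1 176 0 0 0; 15 0 -1 176 0 0 0"

```text
t: 9.15
eef_pos: [0.5287, 0.2595, 0.1238]
eef_rot: [0.996, 0.085, -0.001, -0.0]
contact_force: [0.3, 1.2, -1.2]
finger_gap: 0.0244
```

Run:
```python
from h import *
o=robot.get_obs();print(o["eef_pos"],o["contact_force"])
I={n:robot.snapshot(n) for n in C};o=[]
for n,(x0,y0) in(("side",(150,20)),("top",(70,120))):
    o.append(cv2.convertScaleAbs(cv2.resize(I[n][y0:y0+133,x0:x0+133],None,fx=3,fy=3,interpolation=cv2.INTER_CUBIC),alpha=2))
cv2.imwrite("pics/g5.png",np.hstack(o))
```

```text
[0.5287 0.2595 0.1238] [ 0.3209  1.1948 -1.2344]
```

View pics/g5.png

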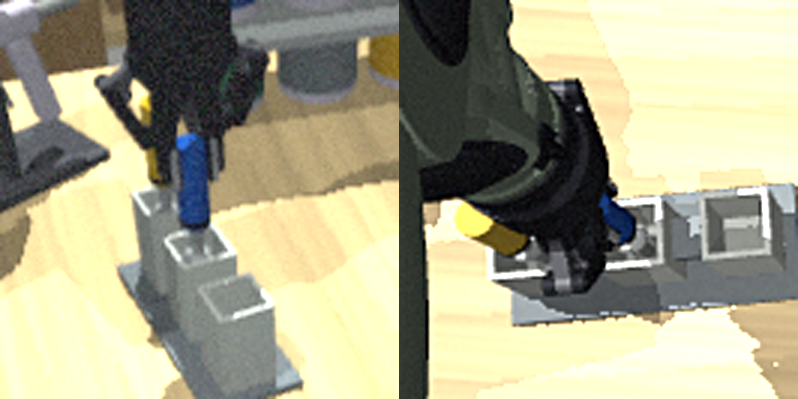

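The rod is in the middle well, free of contact, about 4 mm above the floor. Lowering 4 mm, opening, then rising.

Call:
servo_tool --deltas "15 0 0 2 0 0 0; 15 0 0 4 0 0 0; 40 0 0 4 0 0 0; 60 0 0 4 0 0 0; 60 0 0 4 0 0 0; 60 0 0 4 0 0 0; 60 0 0 4 0 0 0; 60 0 0 4 0 0 0; 60 0 0 -15 0 0 0; 60 0 0 -40 0 0 0; 60 0 0 -70 0 0 0; 60 0 0 -110 0 0 0; 60 0 0 -150 0 0 0; 60 0 0 -165 0 0 0; 60 0 0 -165 0 0 0"

```text
t: 10.75
eef_pos: [0.5304, 0.2602, 0.2919]
eef_rot: [0.996, 0.085, 0.002, -0.001]
contact_force: [-0.1, -0.3, -0.0]
finger_gap: 0.0599
```

Run:
```python
from h import *
plan(rodpt(-.075,.16),Rr)
I={n:robot.snapshot(n) for n in C};o=[]
for n,(x0,y0) in(("side",(150,20)),("top",(70,120))):
    o.append(cv2.convertScaleAbs(cv2.resize(I[n][y0:y0+133,x0:x0+133],None,fx=3,fy=3,interpolation=cv2.INTER_CUBIC),alpha=2))
cv2.imwrite("pics/g6.png",np.hstack(o))
```

```text
shift [-153.2  545.2   79.2] turn [-0.141  0.596  0.44 ] deg 43.2 dist 572.0
```

View pics/g6.png

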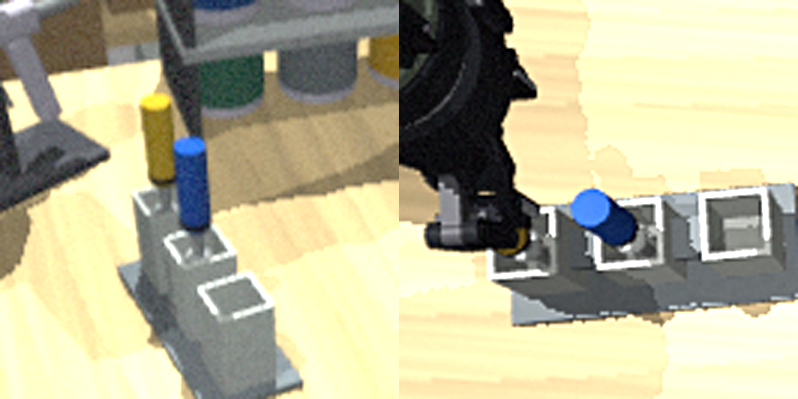

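It stands upright in the middle well, top at about (213,66) in side, beside the yellow rod. On to the second blue rod, keeping high over the red one.

Call:
servo_tool --deltas "60 -20 40 0 0 0 0; 60 -40 85 0 -0.015 0.06 0.044; 60 -60 130 0 -0.03 0.13 0.09; 60 -75 175 0 -0.045 0.19 0.14; 60 -90 220 0 -0.06 0.25 0.18; 60 -105 265 0 -0.075 0.31 0.23; 60 -120 310 0 -0.09 0.37 0.27; 60 -132 355 0 -0.105 0.43 0.32; 60 -142 400 0 -0.12 0.5 0.37; 60 -153 445 0 -0.141 0.596 0.44; 60 -153 490 0 -0.141 0.596 0.44; 60 -153 530 0 -0.141 0.596 0.44; 60 -153 545 10 -0.141 0.596 0.44; 60 -153 545 40 -0.141 0.596 0.44; 60 -153 545 70 -0.141 0.596 0.44; 60 -153 545 79 -0.141 0.596 0.44; 60 -153 545 79 -0.141 0.596 0.44; 60 -153 545 79 -0.141 0.596 0.44"

```text
t: 12.65
eef_pos: [0.4704, -0.3034, 0.2102]
eef_rot: [0.945, -0.135, 0.295, 0.044]
contact_force: [-0.2, -0.7, 0.4]
finger_gap: 0.0602
```

Run:
```python
from h import *
print(robot.get_obs()["joint_positions"])
plan(rodpt(-.075,.16),Rr);plan(rodpt(-.075,.037),Rr)
I={n:robot.snapshot(n) for n in C};o=[]
for n,(x0,y0) in(("side",(210,200)),("top",(360,150))):
    o.append(cv2.convertScaleAbs(cv2.resize(I[n][y0:y0+133,x0:x0+133],None,fx=3,fy=3,interpolation=cv2.INTER_CUBIC),alpha=2))
cv2.imwrite("pics/g7.png",np.hstack(o))
```

```text
[-0.9035 -0.0238 -0.813   0.2659  0.3347  1.0404]
shift [ 1.6 -0.9 -0. ] turn [0.002 0.004 0.002] deg 0.3 dist 2.0
shift [  2.2  -1.2 123. ] turn [0.002 0.004 0.002] deg 0.3 dist 123.0
```

View pics/g7.png

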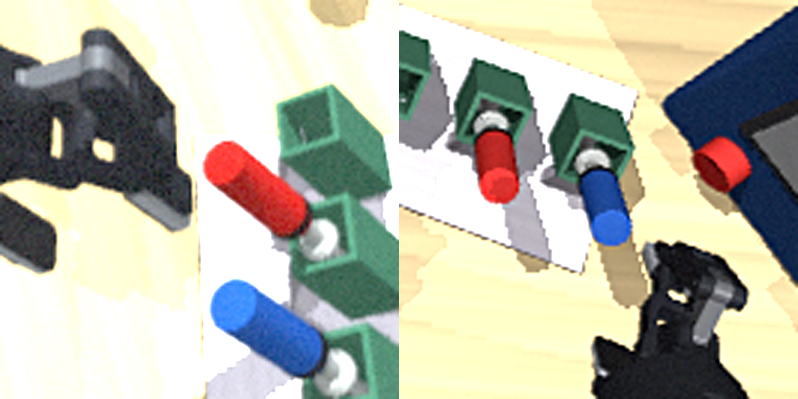

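A blue toolbox sits to the right of this rod, so I'll check its clearance first.

Run:
```python
from h import *
f=lambda im,x0,y0,w,h,k:cv2.convertScaleAbs(cv2.resize(im[y0:y0+h,x0:x0+w],None,fx=k,fy=k,interpolation=cv2.INTER_CUBIC),alpha=2,beta=10)
a=f(cv2.imread("pics/side0.png"),340,284,172,100,4)
b=f(cv2.imread("pics/top0.png"),400,120,112,150,4)
cv2.imwrite("pics/x1.png",a);cv2.imwrite("pics/x2.png",b)
```

```text
(no output)
```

View pics/x1.png

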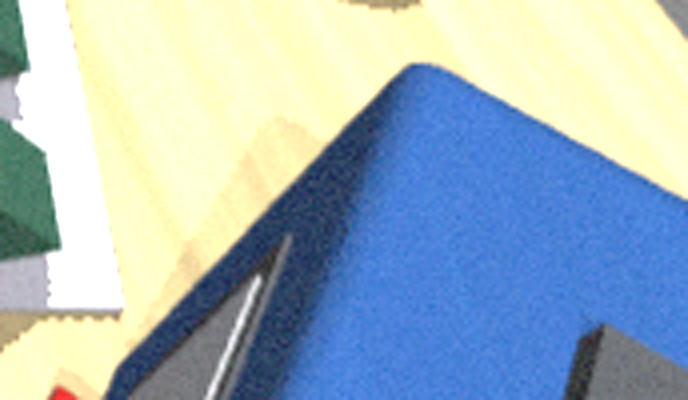

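View pics/x2.png

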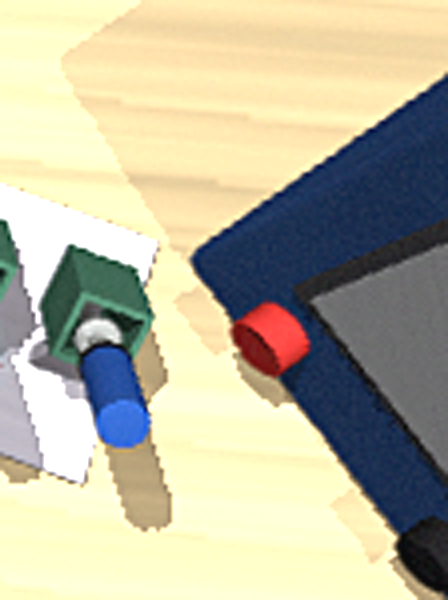

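Run:
```python
from h import *
print("knob",tri((355,383),(466,205)))
print("corner",tri((340+115/4,284+370/4),(400+195/4,120+260/4)))
for z in(0,.1,.2):
  for p in((400+195/4,120+260/4),(400+235/4,120+340/4),(400+400/4,120+530/4)):
    X=onz("top",p,z);d=X-np.array([*t0,0]);print(z,X[:2],"rack xy",d@hx,d@hy)
for s in(.037,.08,.13,.2):
    X=rodpt(-.075,s);print("rod",s,X)
```

```text
knob (array([ 0.5716, -0.4195,  0.075 ]), np.float64(0.007322445691870447))
corner (array([ 0.6236, -0.4085,  0.0072]), np.float64(0.0033701780592626154))
0 [ 0.6271 -0.4119] rack xy 0.09320974018743738 -0.1352475944511659
0 [ 0.5819 -0.4345] rack xy 0.05619143955341301 -0.1696941518595128
0 [ 0.4808 -0.5258] rack xy -0.015118557049658109 -0.28565995200070476
0.1 [ 0.6025 -0.3721] rack xy 0.05843973194515611 -0.10400208927505093
0.1 [ 0.5616 -0.3926] rack xy 0.024975454839661612 -0.13514152903052543
0.1 [ 0.4703 -0.4751] rack xy -0.03948826839575092 -0.23997377697867645
0.2 [ 0.5779 -0.3324] rack xy 0.02366972370287474 -0.07275658409893604
0.2 [ 0.5414 -0.3507] rack xy -0.006240529874089787 -0.10058890620153803
0.2 [ 0.4597 -0.4244] rack xy -0.06385797974184367 -0.19428760195664804
rod 0.037 [ 0.5396 -0.3227  0.1104]
rod 0.08 [ 0.5159 -0.3158  0.1456]
rod 0.13 [ 0.4884 -0.3077  0.1866]
rod 0.2 [ 0.4499 -0.2964  0.2439]
```

The toolbox corner stands at about (0.62,−0.41) and its knob at about (0.57,−0.42). The fingers stay above y≈−0.36, so roughly 40 mm clear. Advancing.

Call:
servo_tool --deltas "62 2 -1 15 0 0 0; 62 2 -1 35 0 0 0; 62 2 -1 55 0 0 0; 62 2 -1 75 0 0 0; 62 2 -1 95 0 0 0; 62 2 -1 110 0 0 0; 62 2 -1 123 0 0 0; 62 2 -1 123 0 0 0"

```text
t: 13.55
eef_pos: [0.54, -0.3231, 0.1098]
eef_rot: [0.945, -0.135, 0.295, 0.044]
contact_force: [-0.1, -0.3, 0.3]
finger_gap: 0.0621
```

Run:
```python
from h import *
plan(rodpt(-.075,.037),Rr)
I={n:robot.snapshot(n) for n in C};o=[]
for n,(x0,y0) in(("side",(230,220)),("top",(360,150))):
    o.append(cv2.convertScaleAbs(cv2.resize(I[n][y0:y0+133,x0:x0+133],None,fx=3,fy=3,interpolation=cv2.INTER_CUBIC),alpha=2))
cv2.imwrite("pics/g8.png",np.hstack(o))
```

```text
shift [-0.  -0.2 -0.7] turn [0.002 0.004 0.002] deg 0.3 dist 1.0
```

View pics/g8.png

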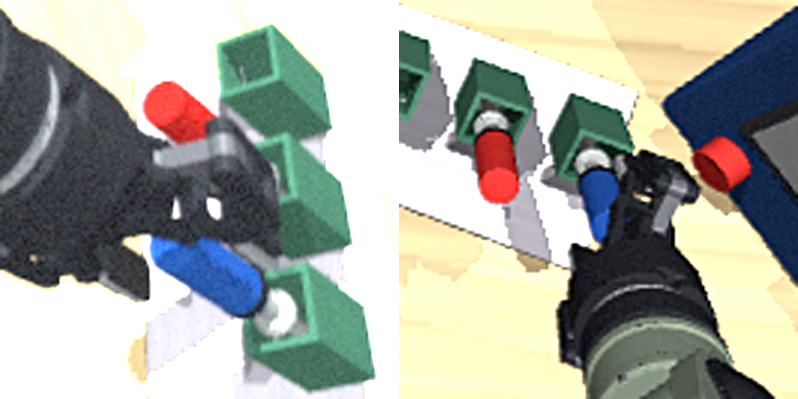

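The fingers straddle the blue handle, the force reading is near zero, and the red handle is clear. Closing and pulling out.

Call:
servo_tool --deltas "15 0 0 0 0 0 0; 15 0 0 0 0 0 0; 15 0 0 0 0 0 0; 15 0 0 0 0 0 0; 15 0 0 0 0 0 0; 15 0 0 0 0 0 0; 15 0 0 0 0 0 0; 15 0 0 0 0 0 0; 15 0 0 -8 0 0 0; 15 0 0 -20 0 0 0; 15 0 0 -35 0 0 0; 15 0 0 -50 0 0 0; 15 0 0 -65 0 0 0; 15 0 0 -80 0 0 0; 15 0 0 -100 0 0 0; 15 0 0 -115 0 0 0; 15 0 0 -115 0 0 0"

```text
t: 15.35
eef_pos: [0.4757, -0.3044, 0.2064]
eef_rot: [0.944, -0.135, 0.296, 0.045]
contact_force: [0.5, 0.0, -0.4]
finger_gap: 0.0247
```

Run:
```python
from h import *
o=robot.get_obs();P=o["eef_pos"];R=Ro.from_quat(o["eef_rot"]).as_matrix()
print(o["eef_pos"],o["finger_gap"]);plan([*WELL["right"],.30],Rw)
F=P+R@[.001,.0005,.107-.004];print([(n,proj(n,F)) for n in C])
I={n:robot.snapshot(n) for n in C};o=[]
for n,(x0,y0) in(("side",(210,200)),("top",(360,150))):
    o.append(cv2.convertScaleAbs(cv2.resize(I[n][y0:y0+133,x0:x0+133],None,fx=3,fy=3,interpolation=cv2.INTER_CUBIC),alpha=2))
cv2.imwrite("pics/g9.png",np.hstack(o))
```

```text
[ 0.4757 -0.3044  0.2064] 0.024700409443107946
shift [  -7.1 -487.1 -121.7] turn [ 0.143 -0.596 -0.44 ] deg 43.2 dist 502.0
[('side', array([304.7646, 313.0058])), ('top', array([428.3621, 214.5752]))]
```

View pics/g9.png

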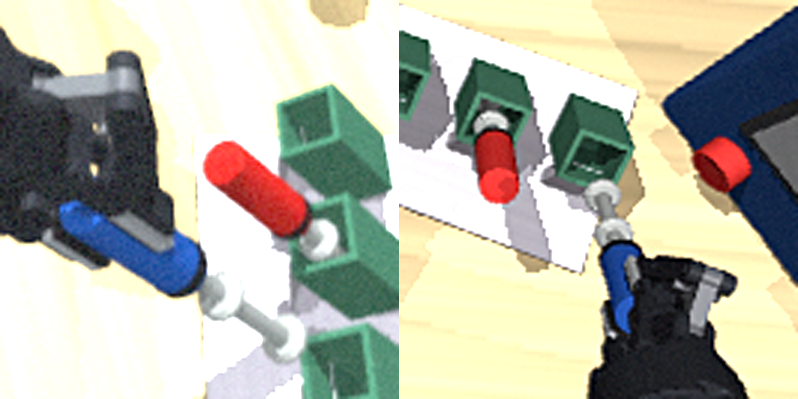

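Foot matches the prediction in both views (side (305,313), top (428,215)). I'll raise along the axis clear of the red handle, then carry it to the right well.

Call:
servo_tool --deltas "15 0 0 -35 0 0 0; 15 0 0 -75 0 0 0; 15 0 0 -115 0 0 0; 15 0 -25 -135 0 0 0; 15 0 -65 -135 0.01 -0.04 -0.03; 15 0 -110 -135 0.025 -0.1 -0.075; 15 -1 -155 -135 0.04 -0.16 -0.12; 15 -2 -200 -135 0.055 -0.23 -0.17; 15 -3 -245 -130 0.07 -0.3 -0.22; 15 -4 -290 -125 0.085 -0.37 -0.27; 15 -5 -335 -122 0.1 -0.44 -0.32; 15 -6 -380 -122 0.12 -0.51 -0.37; 15 -7 -420 -122 0.143 -0.596 -0.44; 15 -7 -455 -122 0.143 -0.596 -0.44; 15 -7 -480 -122 0.143 -0.596 -0.44; 15 -7 -487 -122 0.143 -0.596 -0.44; 15 -7 -487 -122 0.143 -0.596 -0.44; 15 -7 -487 -122 0.143 -0.596 -0.44"

```text
t: 17.25
eef_pos: [0.5409, 0.1839, 0.2987]
eef_rot: [0.996, 0.085, -0.001, -0.001]
contact_force: [0.7, -0.4, -1.2]
finger_gap: 0.0247
```

Run:
```python
from h import *
o=robot.get_obs();P=o["eef_pos"];R=Ro.from_quat(o["eef_rot"]).as_matrix()
plan([*WELL["right"],.30],Rw);plan([*WELL["right"],.119],Rw)
F=P+R@[.001,.0005,.107-.004];print([(n,proj(n,F)) for n in C])
I={n:robot.snapshot(n) for n in C};o=[]
for n,(x0,y0) in(("side",(150,20)),("top",(110,120))):
    o.append(cv2.convertScaleAbs(cv2.resize(I[n][y0:y0+133,x0:x0+133],None,fx=3,fy=3,interpolation=cv2.INTER_CUBIC),alpha=2))
cv2.imwrite("pics/g10.png",np.hstack(o))
```

```text
shift [ 0.4 -0.7 -1.3] turn [-0.002  0.002  0.001] deg 0.1 dist 2.0
shift [  0.6  -0.4 179.7] turn [-0.002  0.002  0.001] deg 0.1 dist 180.0
[('side', array([225.518 ,  80.0762])), ('top', array([172.6196, 183.0716]))]
```

View pics/g10.png

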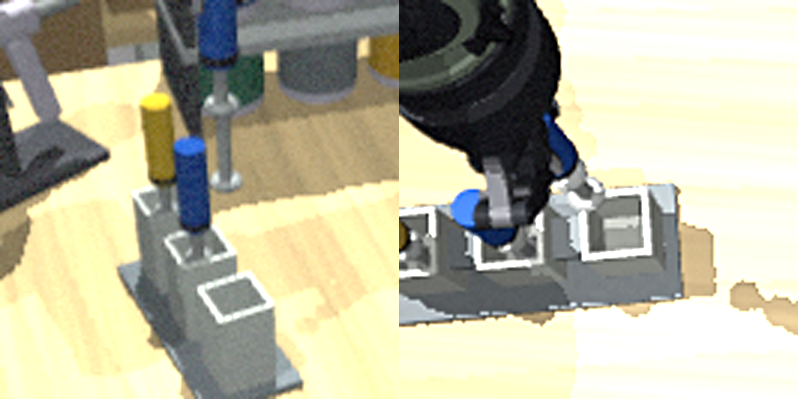

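Foot seen at (225,80) in side, as predicted; it is centred over the right well. Lowering.

Call:
servo_tool --deltas "15 0 -1 25 0 0 0; 15 0 -1 50 0 0 0; 15 0 -1 75 0 0 0; 15 0 -1 95 0 0 0; 15 0 -1 110 0 0 0; 15 0 -1 125 0 0 0; 15 0 -1 140 0 0 0; 15 0 -1 155 0 0 0; 15 0 -1 165 0 0 0; 15 0 -1 172 0 0 0; 15 0 -1 176 0 0 0; 15 0 -1 178 0 0 0; 15 0 -1 178 0 0 0"

```text
t: 18.65
eef_pos: [0.5411, 0.186, 0.1213]
eef_rot: [0.996, 0.085, -0.0, -0.001]
contact_force: [0.0, 0.1, -0.8]
finger_gap: 0.0246
```

Call:
servo_tool --deltas "15 0 0 2 0 0 0; 15 0 0 2 0 0 0; 40 0 0 2 0 0 0; 60 0 0 2 0 0 0; 60 0 0 2 0 0 0; 60 0 0 2 0 0 0; 60 0 0 2 0 0 0; 60 0 0 2 0 0 0; 60 0 0 -15 0 0 0; 60 0 0 -40 0 0 0; 60 0 0 -70 0 0 0; 60 0 0 -110 0 0 0; 60 0 0 -150 0 0 0; 60 -40 0 -165 0 0 0; 60 -80 0 -165 0 0 0; 60 -130 20 -165 0 0 0; 60 -180 40 -165 0 0 0; 60 -180 40 -165 0 0 0"

```text
t: 20.45
eef_pos: [0.3654, 0.1142, 0.2859]
eef_rot: [0.996, 0.085, -0.002, -0.001]
contact_force: [1.1, 0.3, 0.6]
finger_gap: 0.06
```

Run:
```python
from h import *
I={n:robot.snapshot(n) for n in C};print(robot.get_obs()["t"])
cv2.imwrite("pics/f_side.png",I["side"]);cv2.imwrite("pics/f_top.png",I["top"])
cv2.imwrite("pics/f.png",np.vstack([I["side"],I["top"]])[:,:][0:768]) if 0 else None
s=I["side"][20:170,140:290]
cv2.imwrite("pics/f_z.png",cv2.convertScaleAbs(cv2.resize(s,None,fx=4,fy=4),alpha=1.8))
m=cv2.inRange(cv2.cvtColor(I["side"],cv2.COLOR_BGR2HSV),(105,130,50),(125,255,255))
for n in C:
  for c in("blue","red","yellow"):
    for b in blobs(I[n],c,60,900): print(n,c,b[0],b[1],b[2],b[3])
```

```text
20.55
side blue [213.3  79.2] [0.068 0.998] -14.1 14.9
side blue [226.   95.7] [0.042 0.999] -13.8 15.3
side red [294.4 261.9] [-0.781 -0.625] -19.1 18.9
side yellow [255.5   8.2] [-1.     0.014] -12.5 12.4
side yellow [288.7   6.1] [-0.999  0.047] -12.6 11.8
side yellow [286.6  37.8] [-0.973  0.23 ] -12.9 11.3
side yellow [202.3  64.3] [0.081 0.997] -13.3 14.7
top blue [172.  185.2] [-0.885  0.465] -6.4 6.6
top blue [133.6 188.9] [-0.917  0.4  ] -6.5 6.4
top red [392.2 205.4] [0.159 0.987] -11.8 11.9
top red [467.5 204.2] [-0.835 -0.55 ] -9.2 9.4
top yellow [102.8 198.1] [0.672 0.74 ] -14.2 7.7
```

View pics/f_side.png

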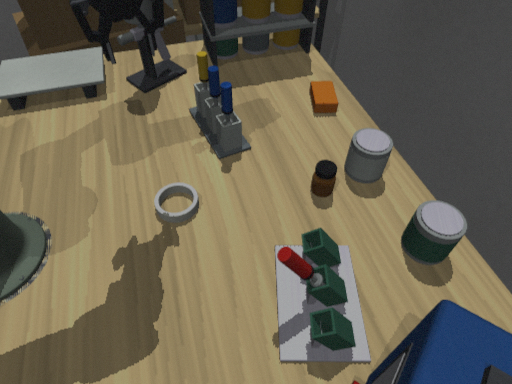

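View pics/f_top.png

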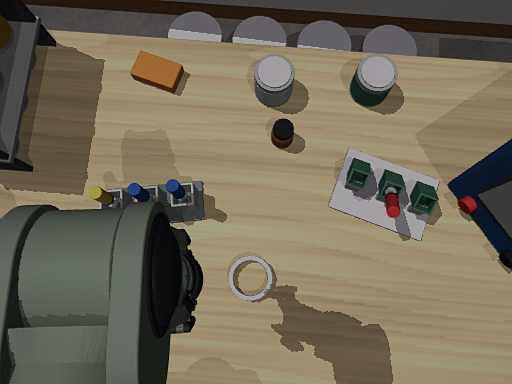

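View pics/f_z.png

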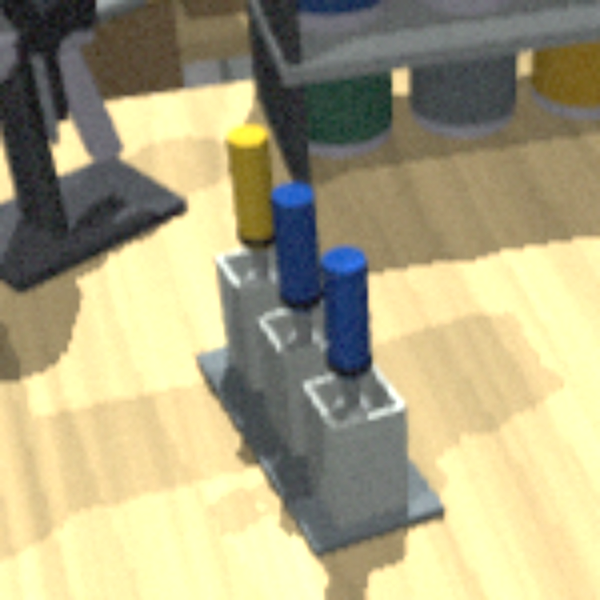

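Both blue rods stand in their wells, at (213,79) and (226,96) in side. Red and yellow pixel positions are unchanged, and the jar and tape are where they were. One last check on the cap heights, then I'll hand in.

Run:
```python
from h import *
print("expected cap z .182; mid", tri((345/4+139.6,256/4+19.6),(172.6-0,185)),)
for w in WELL: print(w,[(n,proj(n,[*WELL[w],.182])) for n in C], "seen side cap:", {"right":(345/4+139.6,258/4+19.6),"middle":(294/4+139.6,195/4+19.6)}[w])
o=robot.get_obs();print(o["contact_force"],o["qd"].round(3));print(robot.sign_off())
```

```text
expected cap z .182; mid (array([0.5412, 0.1854, 0.1854]), np.float64(0.002309098580092059))
right [('side', array([225.448 ,  85.2715])), ('top', array([173.4522, 184.8812]))] seen side cap: (225.85, 84.1)
middle [('side', array([212.6045,  68.5587])), ('top', array([134.1599, 188.3174]))] seen side cap: (213.1, 68.35)
[ 0.085   0.0103 -0.1997] [ 0.013  0.055  0.059 -0.021  0.005  0.007]
the job is handed in; nothing more can be done
None
```

I took both blue rods out of the rack and stood them foot-down in the holder, one in the middle well and one in the right. I let go of each, moved the arm clear and handed in at about 20.6 s.

**Last checks:**
- **Blue rods:** their end caps appear within about 1 px of where a fully seated rod should be. The right-well cap measured 0.185 m high against 0.182 m expected, which is within measurement error.
- **Everything else:** the red and yellow rods show the same pixel positions as at the start. The jar and tape look unmoved by eye; I did not measure them again. The tool felt no outside force.

**One disagreement:** the images show the fingertips about 22–26 mm behind the reported TCP. I chose a grasp depth that worked either way. The feet of the held rods measured where the reported TCP put them, so I used that for placing.

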